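# Size a tube offcut with radius leaves

## Robot

A 6-joint arm with a two-finger parallel gripper is mounted at the origin on the work surface. World frame = base frame: x ahead of the robot, y to its left, z up, the work surface at z = 0. Lengths are in mm, angles in rad, forces in N, time in s.
With the tool pointing down it reaches from about 325 to 775 mm from the base axis. Payload 5.5 kg.
Tool frame: the origin (TCP) lies midway between the tips of the shut fingers; the grasp point (between the pads) lies 19 mm behind it; z points along the fingers, y is the line along which they close (so a half turn about z gives the same grasp; the last joint's range is limited). The gripper opens to 85 mm and grips with 20 to 120 N. Pads are 22 mm wide; open, the fingers measure 114 mm over their backs; the gripper's body (76 mm by 85 mm) begins 54 mm behind the grasp point. The pads swing forward as they close: fully open they stand 13 mm farther back than shut.
Start: joints at [-1.38, 0.091, 1.231, -0, 1.82, -0.057], TCP at [147.162, -581.687, 231.275] pointing down, gripper open.
Joint ranges: [-2.87, 2.87], [-0.86, 2.18], [0.17, 2.46], [-1.51, 4.65], [0.06, 2.69], [-2.65, 2.65]. Speed limits (rad/s): [2.57, 2.57, 3.01, 3.14, 3.14, 3.14].

## Interface

Orientations are given as a 3x3 rotation matrix whose columns are the frame's x, y, z axes.
In Python, from rig import ctrl gives the robot as it stands. The module is installed in compiled form; this text tells all that it offers.
- The arm moves only by the shell command python3 -m inch 'ROWS' [FORCE]. ROWS is JSON, one flat list of numbers, 7 for each row, row after row: the shift along the tool's x, y, z in mm, then the turn, a rotation vector about the tool's x, y, z in rad, then the finger opening in mm, from 0 to 85.4. A call has 1 to 8 rows; each row is the pose to reach, as a shift and turn from the pose commanded when the call began, along the tool's axes at that moment; what a row does not reach only later rows make up. A row lasts 1/12 s, in which the tool goes at most 41.7 mm and 7.16 degrees, less where a joint would pass 70% of its speed; a pose out of reach is approached as far as the arm can. A call with a gripper value outside its range is refused whole. The fingers move at their own pace and stop on an object; FORCE is the grip in N (left out, the last holds). Time passes only in rows, so rows that repeat a pose let the fingers close. It gives the time, the measured TCP pose, the force, the opening and the grip force at its end, in the units of the state.
- ctrl.state(): the state, without advancing time (a new reading comes with each control period).
- ctrl.read_camera(name): name is "scene" or "top" or "wrist"; returns the picture (400x640x3 uint8, red, green, blue); there is no depth.
- ctrl.camera_params(name): a dict with "camera_matrix" (3x3 intrinsics, pixels), "position" and "attitude" of the camera in the world; the wrist camera has in their place "mount" (4x4, takes a point from camera to tool coordinates, whose origin is the TCP and whose axes are the flange's). Camera axes: x right, y down, z forward; pixel columns grow to the right and rows downward; lengths in mm; the calibration is good to about 2 mm. A picture is of the moment at which its call begins: read the wrist's pose just before it. camera_params takes no time and is no camera call.
- ctrl.hand_in(): hands the job in; it is judged then, once.
The state is a dict: "t": time; "joints": joint angles; "qd": joint speeds; "joint_torque": joint torques, N m; "tool_pos": TCP position; "eef_rot": TCP orientation; "ft_force": force on the tool from outside, world axes, zero at the start; "torque": the same for the moment, N m; "grip_width": opening from 0.0 (shut) to 1.0 (fully open); "grasp_force": force on a finger pad.
Only numpy, scipy, OpenCV 4.12 (cv2) and the standard library are available. Lean on these libraries where they do the work, as an engineer would, in place of code of your own. Each camera call takes 0.05 s, during which the arm holds its last target. There are 200 camera calls.

## Task

Find the size of the steel tube in the red cradle by touching the concave radius leaves (yellow, blue, orange) down onto it, gently and square to the tube, until you find the one that neither rocks nor stands off but hugs it all round. Press that leaf home on the tube with a few newtons (about 5 to 15), then let go and leave it sitting there upright; any leaf that does not fit goes back upright on the counter. Never press hard on the tubes, and leave the other things on the counter alone.

Things in the scene. Friction and masses are not known exactly. Their poses are not given: they have to be found in the camera images.
- leaf_15_grip (a point): Centre of the grip tab of the yellow concave radius leaf for tubes of 15 mm radius: a loose upright plastic plate of 90 g (mass varies a little), 56 mm wide (its x), 18 mm thick (its y), 67 mm tall over all, standing on the counter on two feet. The tab is 28 mm wide (x), 18 mm thick (y) and occupies the top 33 mm; pinch it across its 18 mm thickness. This point lies 50 mm above the leaf's underside and 17 mm below its top; z is up.
- leaf_15_arc (a point): Centre of the round notch in the underside of the yellow leaf: 7.65 mm below the underside (so below the counter while the leaf stands), i.e. 57.65 mm below its grip point. The notch is an arc of radius 15.3 mm running along the leaf's y, 60 degrees to either side of straight up, centred on this point. On a tube of 15 mm radius this point comes to lie on the tube's axis.
- leaf_18_grip (a point): Centre of the grip tab of the blue concave radius leaf for tubes of 18 mm radius: a loose upright plastic plate of 90 g (mass varies a little), 56 mm wide (its x), 18 mm thick (its y), 67 mm tall over all, standing on the counter on two feet. The tab is 28 mm wide (x), 18 mm thick (y) and occupies the top 33 mm; pinch it across its 18 mm thickness. This point lies 50 mm above the leaf's underside and 17 mm below its top; z is up.
- leaf_18_arc (a point): Centre of the round notch in the underside of the blue leaf: 9.15 mm below the underside (so below the counter while the leaf stands), i.e. 59.15 mm below its grip point. The notch is an arc of radius 18.3 mm running along the leaf's y, 60 degrees to either side of straight up, centred on this point. On a tube of 18 mm radius this point comes to lie on the tube's axis.
- leaf_21_grip (a point): Centre of the grip tab of the orange concave radius leaf for tubes of 21 mm radius: a loose upright plastic plate of 90 g (mass varies a little), 56 mm wide (its x), 18 mm thick (its y), 67 mm tall over all, standing on the counter on two feet. The tab is 28 mm wide (x), 18 mm thick (y) and occupies the top 33 mm; pinch it across its 18 mm thickness. This point lies 50 mm above the leaf's underside and 17 mm below its top; z is up.
- leaf_21_arc (a point): Centre of the round notch in the underside of the orange leaf: 10.65 mm below the underside (so below the counter while the leaf stands), i.e. 60.65 mm below its grip point. The notch is an arc of radius 21.3 mm running along the leaf's y, 60 degrees to either side of straight up, centred on this point. On a tube of 21 mm radius this point comes to lie on the tube's axis.
- red_axis (a point): Middle of the axis of the steel tube in the RED cradle, 60 mm above the counter. y runs along the tube (level), z is up, x points along the rack away from its other two cradles. A leaf one size too small stands on its two feet with its notch centre about 5 mm above this axis; one size too large touches only the crown, its notch centre 3 mm below this axis, and rocks.
- rack: Fixed wooden rack, base 260 x 70 x 18 mm (x, y, z), origin under its centre, with three cradles 34 mm wide at x = -85, 0 and +85 mm; the one at +85 mm is red. Each holds a tube from below only; cradle tops are 12 mm below the tubes' axes. The tubes are firm (they give less than 1 mm under 15 N).
- tube_a: One of the three bright steel tube offcuts lying in the rack's cradles (fixed, 74 mm long along its y, level; origin at the middle of its axis, 60 mm above the counter). Their radii are 15, 18 and 21 mm, one each; which offcut lies in the red cradle changes every time, and these readings do not tell the radius, which must be found by touch or by eye.
- tube_b: One of the three bright steel tube offcuts lying in the rack's cradles (fixed, 74 mm long along its y, level; origin at the middle of its axis, 60 mm above the counter). Their radii are 15, 18 and 21 mm, one each; which offcut lies in the red cradle changes every time, and these readings do not tell the radius, which must be found by touch or by eye.
- tube_c: One of the three bright steel tube offcuts lying in the rack's cradles (fixed, 74 mm long along its y, level; origin at the middle of its axis, 60 mm above the counter). Their radii are 15, 18 and 21 mm, one each; which offcut lies in the red cradle changes every time, and these readings do not tell the radius, which must be found by touch or by eye.
- castor: A loose 50 mm castor standing on its plate, wheel up, 69 mm tall; origin under it. Not to be disturbed.
- spray_can: A loose spray can, 52 mm across, 150 mm tall; origin under its base. Not to be disturbed.
- fillet_leaf: A loose green CONVEX leaf (round top, for inside corners), 56 x 18 mm, 50 mm tall; origin under it. Not needed here and not to be disturbed.
- screwdriver: A loose screwdriver lying on the counter. Not to be disturbed.
- screw_box: A heavy cardboard box of screws, 70 x 110 x 45 mm; origin under it. Not to be disturbed.
Not all that is in view belongs to the job. Of the things that look like the part that bears leaf_18_grip, take the one that is farthest from the robot's base at the start. Leave any pink look-alike of the part that bears leaf_15_grip alone.

How it is judged:
By the outcome, as a careful person would: the job done as asked, in the order asked, and still so for the second after the job is handed in, with the robot touching nothing.
It also fails if it takes over 64 s, if anything falls off the work surface, if the arm or the gripper's body presses on something with over 40 N, if the wrist force passes 120 N, or if a joint passes its speed limit or range.

## Working session

There is one attempt and no reset: what is moved stays moved. The work goes in short steps, Python scripts to look and compute and a shell command to move; the robot and the scene stay as the last step left them, time stands still between calls to the robot, and variables do not carry over. Pictures are saved under pics/ and viewed, at most 10 in all, crops included, and the job is handed in when it is done.

```bash
mkdir -p pics; python3 - <<'E'
from rig import ctrl
import cv2,numpy as np
np.set_printoptions(precision=4,suppress=True)
for n in("scene","top"):
    cv2.imwrite(f"pics/{n}0.png",ctrl.read_camera(n)[:,:,::-1]); print(n,ctrl.camera_params(n))
print(ctrl.camera_params("wrist")); print(ctrl.state())
E
```

```text
scene {'camera_matrix': array([[372.7728,   0.    , 321.6322],
       [  0.    , 372.7728, 195.0792],
       [  0.    ,   0.    ,   1.    ]]), 'position': array([1021.4977, -480.0942,  758.594 ]), 'attitude': array([[ 0.6735,  0.555 , -0.4883],
       [ 0.7391, -0.5137,  0.4357],
       [-0.009 , -0.6543, -0.7562]])}
top {'camera_matrix': array([[493.575 ,   0.    , 322.7042],
       [  0.    , 493.575 , 206.8038],
       [  0.    ,   0.    ,   1.    ]]), 'position': array([ 406.8404,  -73.0783, 1399.523 ]), 'attitude': array([[ 0.0077, -0.9902,  0.1397],
       [-0.9999, -0.0057,  0.0145],
       [-0.0135, -0.1397, -0.9901]])}
{'camera_matrix': array([[337.2281,   0.    , 320.9352],
       [  0.    , 337.2281, 201.4366],
       [  0.    ,   0.    ,   1.    ]]), 'mount': array([[   0.001 ,   -0.9507,   -0.31  ,   80.0084],
       [   1.    ,    0.0006,    0.0013,    0.6776],
       [  -0.001 ,   -0.31  ,    0.9507, -142.0379],
       [   0.    ,    0.    ,    0.    ,    1.    ]])}
{'t': 0.1, 'joints': array([-1.3797,  0.0918,  1.2318,  0.    ,  1.8198, -0.0567]), 'qd': array([-0.0011, -0.0028, -0.0026,  0.0009,  0.0009,  0.0005]), 'joint_torque': array([  0.0039, -46.0218, -41.9219,   0.    ,   0.0107,   0.    ]), 'tool_pos': array([ 147.1354, -581.4182,  230.2314]), 'eef_rot': array([[ 0.9695,  0.2453, -0.0003],
       [ 0.2453, -0.9694,  0.0018],
       [ 0.0001, -0.0018, -1.    ]]), 'ft_force': array([-0.6026, -0.0817,  0.1768]), 'torque': array([ 0.031 , -0.0837,  0.0062]), 'grasp_force': 0.0, 'grip_width': 1.0035338869027661}
```

View pics/scene0.png

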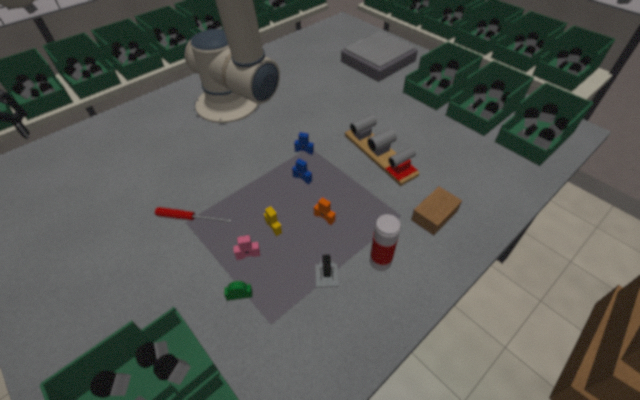

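View pics/top0.png

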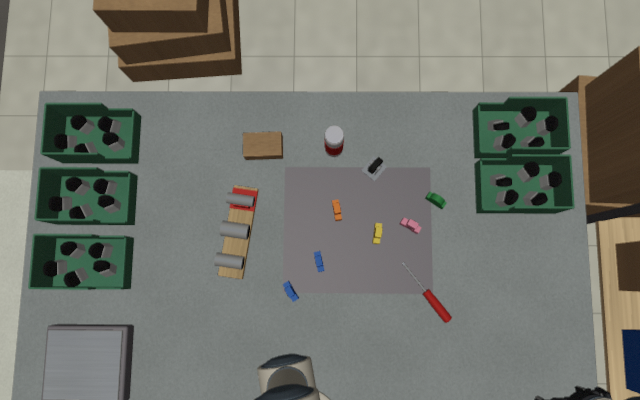

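The scene shows the rack with its red cradle at top px (240,200), yellow at (378,233) and orange at (337,210). The blue candidates are at (319,261) and (291,291), and there is a pink look-alike at (411,226). I'll enlarge the top view to confirm which is which.

```bash
cat > h.py <<'E'
from rig import ctrl
import cv2,numpy as np
np.set_printoptions(precision=2,suppress=True)
def cam(n,st=None):
    p=ctrl.camera_params(n);K=p["camera_matrix"]
    if n!="wrist": return K,p["attitude"],p["position"]
    st=st or ctrl.state();R=st["eef_rot"];M=p["mount"]
    return K,R@M[:3,:3],st["tool_pos"]+R@M[:3,3]
def ray(c,u,v,z):
    K,A,P=c;d=A@np.linalg.solve(K,[u,v,1.]);return P+d*(z-P[2])/d[2]
def proj(c,X):
    K,A,P=c;q=K@(A.T@(np.array(X,float)-P));return q[:2]/q[2]
E
python3 - <<'E'
from h import *
c=cam("top"); im=cv2.imread("pics/top0.png")
print("base",proj(c,[0,0,0]))
for n,u,v,z in[("blueA",319,261,50),("blueB",291,291,50),("orange",337,210,50),("yellow",378,233,50),("red",240,200,60)]:
    X=ray(c,u,v,z);print(n,X,np.hypot(*X[:2]))
cr=im[160:305,210:400]; cv2.imwrite("pics/crop1.png",cv2.resize(cr,None,fx=4.2,fy=4.1,interpolation=cv2.INTER_CUBIC)[:600,:800])
sc=cv2.imread("pics/scene0.png")[100:250,250:450]; cv2.imwrite("pics/crop2.png",cv2.resize(sc,None,fx=4,fy=4,interpolation=cv2.INTER_CUBIC))
E
```

```text
base [301.46 428.75]
blueA [448.28 -44.41  50.  ] 450.4767455975637
blueB [367.21  30.47  50.  ] 368.4753127327693
orange [588.52 -92.84  50.  ] 595.7960653821964
yellow [ 525.66 -205.25   50.  ] 564.3118129862038
red [613.38 174.33  60.  ] 637.6751721731529
```

View pics/crop1.png

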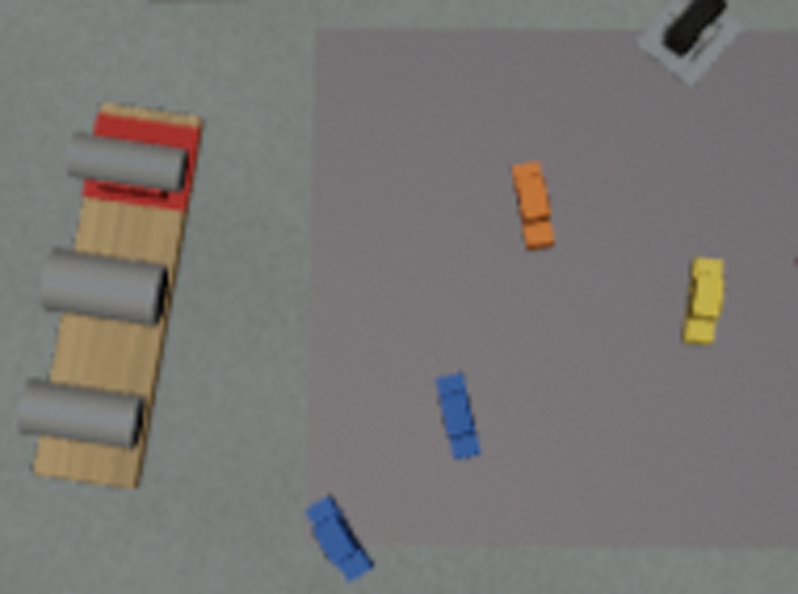

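View pics/crop2.png

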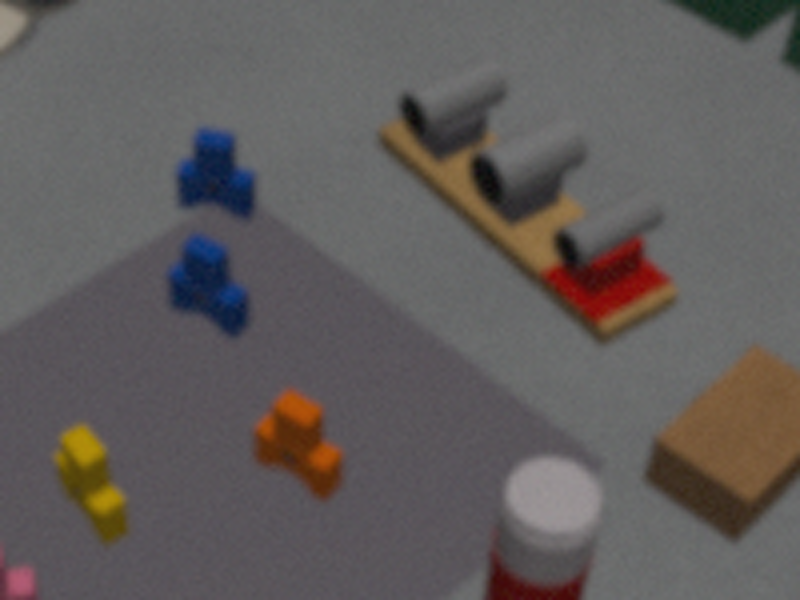

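Crop 1 (4.2x): the red tube, at crop px (128,162), is clearly the thinnest at about 45 px across. The middle tube is about 62 px and the last about 53 px, so red is likely r = 15.

- **Blue:** the blue named in the task would be the one at top px (319,261), 450 mm from the base. The other, at (291,291), is 368 mm away.
- **Yellow:** the leaf to try first is at crop px (705,300). The pink one at top px (411,226) is the look-alike to leave alone.

Next I move over the yellow leaf.

```bash
python3 -m inch '[454,-273,0,0,0,0.35,85,454,-273,0,0,0,0.35,85,454,-273,0,0,0,0.35,85,454,-273,0,0,0,0.35,85,454,-273,0,0,0,0.35,85,454,-273,0,0,0,0.35,85,454,-273,0,0,0,0.35,85,454,-273,0,0,0,0.35,85]'
```

```text
t: 0.77
tool_pos: [381.8, -344.4, 230.9]
eef_rot: [[0.995, -0.102, -0.0], [-0.102, -0.995, 0.0], [-0.0, -0.0, -1.0]]
ft_force: [0.5, -0.5, 0.9]
grip_width: 0.992
grasp_force: 0.0
```

```bash
python3 -m inch '[123,-152,0,0,0,0,85,123,-152,0,0,0,0,85,123,-152,0,0,0,0,85,123,-152,0,0,0,0,85,123,-152,0,0,0,0,85,123,-152,0,0,0,0,85,123,-152,0,0,0,0,85]'
python3 - <<'E'
from h import *
st=ctrl.state();im=ctrl.read_camera("wrist")[:,:,::-1]
cv2.imwrite("pics/w1full.png",im)
c=cam("wrist",st);print(st["tool_pos"],proj(c,[525,-205,67]))
hsv=cv2.cvtColor(np.ascontiguousarray(im),cv2.COLOR_BGR2HSV)
m=cv2.inRange(hsv,(20,120,60),(34,255,255));ys,xs=np.nonzero(m);print(xs.min(),xs.max(),ys.min(),ys.max())
x0,y0=max(0,int(xs.mean())-66),max(0,int(ys.mean())-50);print(x0,y0)
cv2.imwrite("pics/w1.png",cv2.resize(im[y0:y0+100,x0:x0+133],None,fx=6,fy=6,interpolation=cv2.INTER_CUBIC))
E
```

```text
t: 1.35
tool_pos: [519.4, -206.1, 230.3]
eef_rot: [[0.995, -0.099, -0.002], [-0.099, -0.995, 0.001], [-0.002, -0.0, -1.0]]
ft_force: [-1.0, -0.3, -0.2]
grip_width: 0.996
grasp_force: 0.0
[ 519.4  -206.13  230.32] [318.31 175.86]
0 327 135 295
112 158
```

View pics/w1.png

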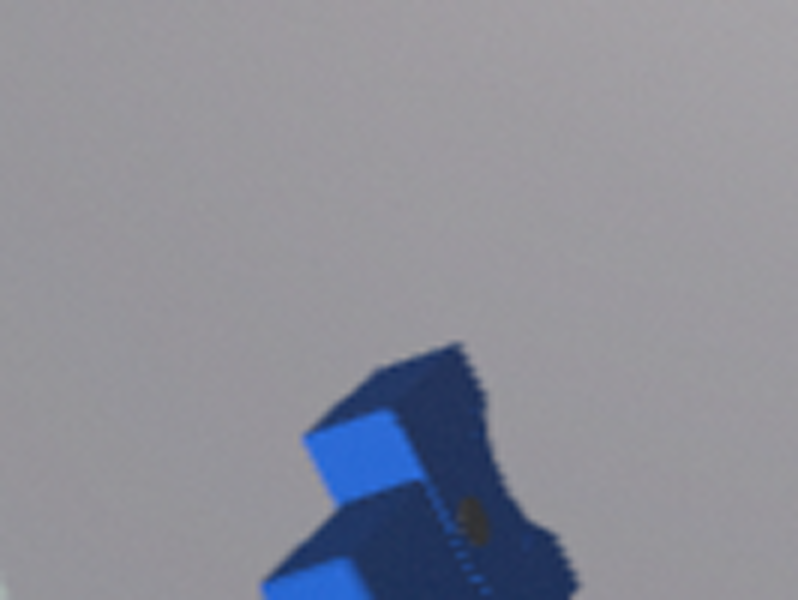

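This crop missed: the colour mask also caught the rack wood, and what it shows is a blue leaf. I'll crop around the predicted pixel (318,176) instead.

```bash
python3 - <<'E'
from h import *
im=cv2.imread("pics/w1full.png")
cv2.imwrite("pics/w2.png",cv2.resize(im[126:226,252:385],None,fx=6,fy=6,interpolation=cv2.INTER_CUBIC))
E
```

```text
(no output)
```

View pics/w2.png

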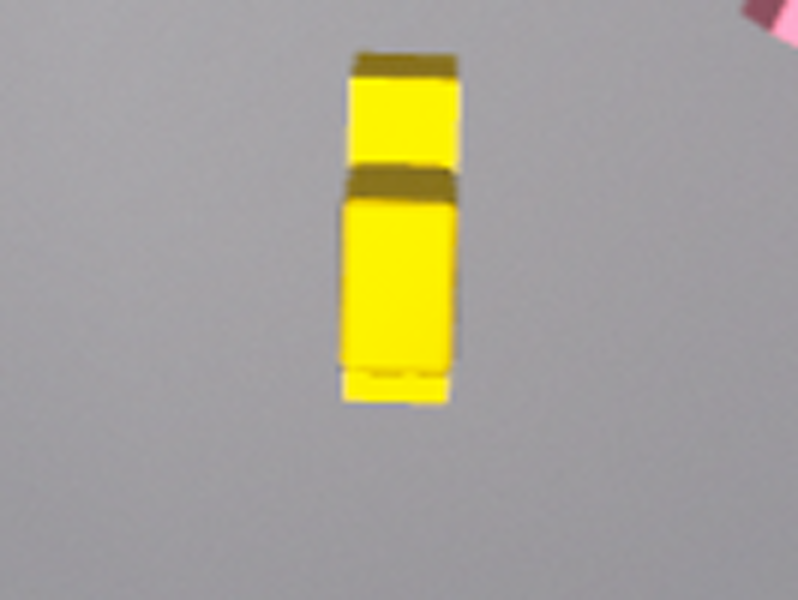

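The yellow leaf stands nearly aligned with the tool. The corners of its tab top are at crop px (344,200), (457,204), (451,375) and (340,370).

```bash
python3 - <<'E'
from h import *
st=ctrl.state();c=cam("wrist",st);R=st["eef_rot"]
P=[ray(c,252+u/6,126+v/6,67) for u,v in[(344,200),(457,204),(451,375),(340,370)]]
P=np.array(P);X=P.mean(0);a=(P[0]+P[1]-P[2]-P[3])/2
print(P,X,a,np.arctan2(a[1],a[0]),"tool yaw",np.arctan2(R[1,0],R[0,0]))
T=np.array([X[0],X[1],31]);print("shift tool",R.T@(T-st["tool_pos"]))
# red tube from top crop (rough)
t=cam("top")
for u,v in[(128,162),(105,287),(80,412)]: print(ray(t,210+u/4.2,160+v/4.1,70))
E
```

```text
[[ 540.6  -199.55   67.  ]
 [ 538.26 -216.66   67.  ]
 [ 511.33 -213.19   67.  ]
 [ 513.88 -195.95   67.  ]] [ 526.02 -206.34   67.  ] [26.83 -3.53  0.  ] -0.13087507572263157 tool yaw -0.1008681348101954
shift tool [  7.44  -1.6  199.61]
[613.2  171.22  70.  ]
[529.54 183.5   70.  ]
[447.28 196.86  70.  ]
```

```bash
python3 -m inch '[7.4,-1.6,40,0,0,0.03,50,7.4,-1.6,80,0,0,0.03,50,7.4,-1.6,120,0,0,0.03,50,7.4,-1.6,150,0,0,0.03,50,7.4,-1.6,175,0,0,0.03,50,7.4,-1.6,190,0,0,0.03,50,7.4,-1.6,199,0,0,0.03,50,7.4,-1.6,199,0,0,0.03,50]' 30
python3 -m inch '[0,0,0,0,0,0,10,0,0,0,0,0,0,10,0,0,0,0,0,0,10,0,0,0,0,0,0,10,0,0,0,0,0,0,10,0,0,0,0,0,0,10,0,0,0,0,0,0,10,0,0,0,0,0,0,10]' 30
```

```text
t: 2.07
tool_pos: [524.3, -207.3, 29.8]
eef_rot: [[0.991, -0.134, -0.004], [-0.134, -0.991, 0.002], [-0.004, -0.001, -1.0]]
ft_force: [-0.8, 0.2, -0.3]
grip_width: 0.585
grasp_force: 0.0
t: 2.73
tool_pos: [527.3, -207.4, 34.4]
eef_rot: [[0.991, -0.132, 0.003], [-0.132, -0.991, -0.002], [0.003, 0.002, -1.0]]
ft_force: [-1.7, -0.7, 5.5]
grip_width: 0.201
grasp_force: 35.9
```

```bash
python3 -c "
from h import *
for i in range(3): ctrl.read_camera('top')
s=ctrl.state();print(s['tool_pos'],s['ft_force'],s['grip_width'])"
python3 -m inch '[0,0,-15,0,0,0,10,0,0,-50,0,0,0,10,0,0,-90,0,0,0,10,-2,-30,-125,0,0,0,10,-4,-65,-145,0,0,0,10,-7,-105,-156,0,0,0,10,-10,-145,-156,0,0,0.02,10,-12,-185,-156,0,0,0.02,10]'
python3 -m inch '[-3,-40,0,0,0,0,10,-6,-80,0,0,0,0,10,-9,-120,0,0,0,0,10,-11,-160,0,0,0,0,10,-13,-185,0,0,0,0,10,-13,-200,0,0,0,0,10,-13,-200,0,0,0,0,10,-13,-200,0,0,0,0,10]'
python3 - <<'E'
from h import *
ctrl.read_camera("top");ctrl.read_camera("top");ctrl.read_camera("top")
st=ctrl.state();im=ctrl.read_camera("wrist")[:,:,::-1];np.save("st.npy",st,allow_pickle=True)
c=cam("wrist",st);print(st["tool_pos"],st["eef_rot"],st["ft_force"],proj(c,[613,171,60]))
cv2.imwrite("pics/w3.png",im)
E
```

```text
[ 527.24 -207.4    34.39] [-1.34 -0.15  6.39] 0.2042616473263557
t: 3.55
tool_pos: [539.1, -20.1, 190.2]
eef_rot: [[0.988, -0.153, 0.003], [-0.153, -0.988, -0.0], [0.003, -0.0, -1.0]]
ft_force: [0.5, 0.6, -1.5]
grip_width: 0.206
grasp_force: 35.0
t: 4.22
tool_pos: [556.2, 177.9, 188.0]
eef_rot: [[0.989, -0.151, -0.001], [-0.151, -0.989, -0.001], [-0.0, 0.001, -1.0]]
ft_force: [-0.1, -0.8, -1.4]
grip_width: 0.204
grasp_force: 35.1
[556.44 176.41 188.35] [[ 0.99 -0.15  0.  ]
 [-0.15 -0.99 -0.  ]
 [ 0.    0.   -1.  ]] [-0.08  0.07 -1.05] [315.69 123.18]
```

View pics/w3.png

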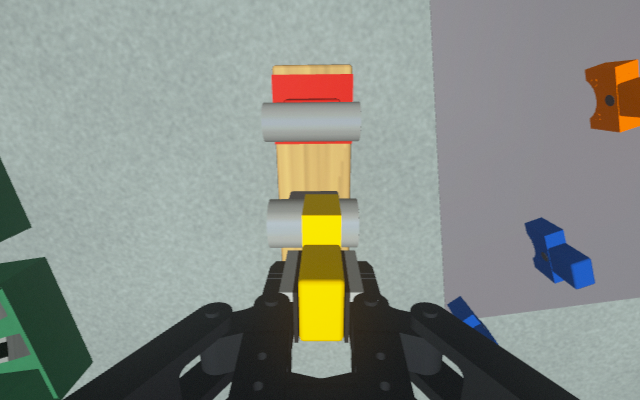

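The leaf is held square at (320,290). The red tube spans rows 102 to 142 and columns 263 to 361, which makes it r ≈ 15 by eye. I'll compute its axis and the leaf's position in the tool.

```bash
python3 - <<'E'
from h import *
st=np.load("st.npy",allow_pickle=True).item();c=cam("wrist",st);R=st["eef_rot"];p=st["tool_pos"]
im=cv2.imread("pics/w3.png").astype(float)
sat=im.max(2)-im.min(2)  # tube grey, red/wood saturated
for u in(285,298,312,325,338):
    s=sat[90:160,u]<35; i=np.nonzero(s)[0]; print(u,90+i.min(),90+i.max())
ctr=ray(c,312,122,60); l=ray(c,263,122,60); r=ray(c,361,122,60)
print("axis",ctr,l,r)
T=lambda u,v,z: R.T@(ray(c,u,v,z)-p)
for u,v in[(302,247),(345,247),(344,340),(300,340)]: print(T(u,v,p[2]+32.6))
print("tube in tool",R.T@(ctr-p))
K,A,P=c
ang=[A@np.linalg.solve(K,[312,v,1.]) for v in(102,142)]
b=sum(a/np.linalg.norm(a) for a in ang); X=P+b*(60-P[2])/b[2]; D=np.linalg.norm(X-P)
h=np.arccos(ang[0]@ang[1]/np.linalg.norm(ang[0])/np.linalg.norm(ang[1]))/2
print("bisector axis",X,R.T@(X-p),"r",D*np.sin(h))
E
```

```text
285 103 140
298 103 140
312 103 140
325 103 140
338 102 140
axis [614.33 173.72  60.  ] [620.18 211.63  60.  ] [608.48 135.78  60.  ]
[ 27.49  -6.13 -32.6 ]
[ 27.5    9.22 -32.59]
[-12.82   9.75 -32.6 ]
[-12.81  -7.58 -32.61]
tube in tool [ 57.61  -6.29 128.35]
bisector axis [614.13 173.75  60.  ] [ 57.4   -6.29 128.35] r 15.22582315831869
```

```bash
python3 - <<'E'
from h import *
st=np.load("st.npy",allow_pickle=True).item();c=cam("wrist",st);R=st["eef_rot"];p=st["tool_pos"]
im=cv2.imread("pics/w3.png").astype(int)
for v in range(188,346,2): print(v,im[v,322,::-1],end=" ")
print()
for v in(190,245,260,280,300,336,338,340,342): print(v,R.T@(ray(c,322,v,p[2]+32.6)-p), R.T@(ray(c,322,v,p[2]-0.4)-p))
E
```

```text
188 [219 186 116] 190 [214 181 112] 192 [77 73 70] 194 [118 101  36] 196 [128 108  19] 198 [129 108  21] 200 [129 109  22] 202 [130 109  21] 204 [129 109  20] 206 [130 110  23] 208 [129 107  22] 210 [128 107  18] 212 [129 107  18] 214 [138 115  23] 216 [251 234   0] 218 [251 234   0] 220 [251 233   0] 222 [251 233   0] 224 [251 232   0] 226 [251 233   0] 228 [251 233   0] 230 [251 233   0] 232 [251 232   0] 234 [250 233   0] 236 [250 232   0] 238 [250 232   0] 240 [250 230   0] 242 [250 231   0] 244 [233 204   0] 246 [130 109  21] 248 [130 108  18] 250 [129 109  15] 252 [128 107  10] 254 [130 108  14] 256 [129 107  12] 258 [129 107  14] 260 [130 108  11] 262 [130 108   9] 264 [131 108   8] 266 [131 110  12] 268 [130 108   9] 270 [131 110  13] 272 [130 109   8] 274 [130 107   4] 276 [131 108   4] 278 [130 107   1] 280 [189 156   0] 282 [235 206   0] 284 [244 220   0] 286 [250 230   0] 288 [250 229   0] 290 [250 229   0] 292 [249 229   0] 294 [249 229   0] 296 [249 229   0] 298 [249 228   0] 300 [249 229   0] 302 [249 229   0] 304 [249 228   0] 306 [249 229   0] 308 [249 228   0] 310 [249 228   0] 312 [249 228   0] 314 [249 227   0] 316 [249 227   0] 318 [248 227   0] 320 [249 228   0] 322 [249 228   0] 324 [248 227   0] 326 [248 226   0] 328 [249 227   0] 330 [248 226   0] 332 [249 226   0] 334 [248 227   0] 336 [248 226   0] 338 [248 225   0] 340 [230 198   0] 342 [168 180 175] 344 [160 172 166] 
190 [ 48.66   0.97 -32.59] [39.14  1.11  0.41]
245 [ 28.28   1.01 -32.6 ] [12.61  1.16  0.4 ]
260 [ 22.32   1.02 -32.6 ] [4.86 1.17 0.4 ]
280 [ 14.09   1.03 -32.6 ] [-5.86  1.19  0.4 ]
300 [  5.5    1.05 -32.6 ] [-17.03   1.21   0.4 ]
336 [-10.91   1.08 -32.6 ] [-38.4    1.26   0.4 ]
338 [-11.86   1.08 -32.6 ] [-39.63   1.26   0.4 ]
340 [-12.81   1.09 -32.6 ] [-40.87   1.26   0.4 ]
342 [-13.77   1.09 -32.6 ] [-42.12   1.26   0.4 ]
```

```bash
python3 -m inch '[30,-4,0,0,0,0,10,57,-7.3,0,0,0,0,10,57,-7.3,20,0,0,0,10,57,-7.3,40,0,0,0,10,57,-7.3,60,0,0,0,10,57,-7.3,70,0,0,0,10,57,-7.3,76,0,0,0,10,57,-7.3,76,0,0,0,10]'
python3 - <<'E'
from h import *
for i in range(4):ctrl.read_camera("scene")
st=ctrl.state();print(st["tool_pos"],st["eef_rot"],st["ft_force"],st["torque"])
im=ctrl.read_camera("scene")[:,:,::-1];w=ctrl.read_camera("wrist")[:,:,::-1]
a=cv2.resize(im[120:190,340:440],(700,490),interpolation=cv2.INTER_CUBIC);cv2.imwrite("pics/s4.png",a)
E
```

```text
t: 5.08
tool_pos: [613.2, 175.6, 111.0]
eef_rot: [[0.988, -0.153, -0.002], [-0.153, -0.988, -0.001], [-0.002, 0.001, -1.0]]
ft_force: [-0.7, 0.6, -1.3]
grip_width: 0.208
grasp_force: 35.0
[614.43 176.55 114.36] [[ 0.99 -0.15  0.  ]
 [-0.15 -0.99  0.  ]
 [ 0.   -0.   -1.  ]] [-0.55 -0.12 -0.43] [ 0.04 -0.05 -0.01]
```

View pics/s4.png

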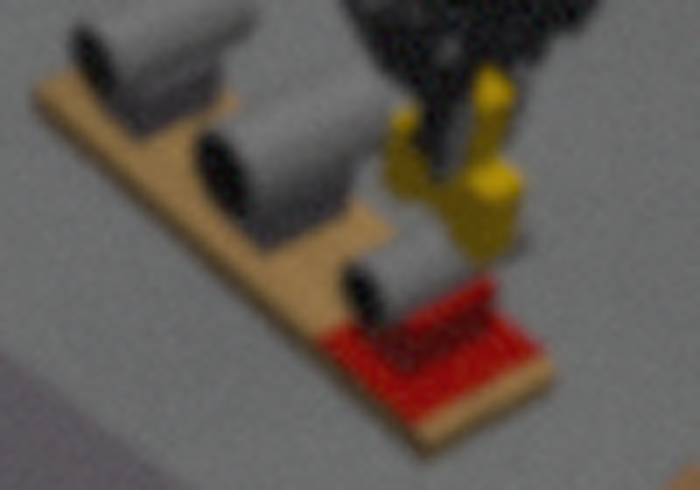

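The leaf, at crop px (450,170), hangs square above the red tube with a small gap. I'll bring it down gently.

```bash
python3 -m inch '[0,0,4,0,0,0,10,0,0,7,0,0,0,10,0,0,9,0,0,0,10,0,0,10.5,0,0,0,10,0,0,11,0,0,0,10,0,0,11,0,0,0,10,0,0,11,0,0,0,10,0,0,11,0,0,0,10]'
python3 -m inch '[0,0,0.5,0,0,0,10,0,0,1,0,0,0,10,0,0,1,0,0,0,10,0,0,1,0,0,0,10,0,0,1,0,0,0,10,0,0,1,0,0,0,10]'
```

```text
t: 6.05
tool_pos: [614.7, 176.5, 102.5]
eef_rot: [[0.988, -0.152, 0.003], [-0.152, -0.988, 0.0], [0.003, -0.001, -1.0]]
ft_force: [3.2, 0.3, 5.9]
grip_width: 0.198
grasp_force: 35.9
t: 6.55
tool_pos: [614.9, 176.5, 102.2]
eef_rot: [[0.988, -0.152, 0.004], [-0.152, -0.988, 0.001], [0.004, -0.001, -1.0]]
ft_force: [2.7, -0.6, 7.2]
grip_width: 0.208
grasp_force: 36.3
```

Contact came at TCP z ≈ 102.3, against 102.0 predicted for a 15 mm fit. A leaf one size too small would have stopped at about 107. I'll relieve the small side force and press home.

```bash
python3 -m inch '[0.5,0,0,0,0,0,10,0.8,0,0.5,0,0,0,10,0.8,0,1,0,0,0,10,0.8,0,1,0,0,0,10,0.8,0,1,0,0,0,10,0.8,0,1,0,0,0,10,0.8,0,1,0,0,0,10,0.8,0,1,0,0,0,10]'
python3 -c "
from h import *
for i in range(4): ctrl.read_camera('top'); s=ctrl.state(); print(s['tool_pos'],s['ft_force'],s['torque'])"
```

```text
t: 7.22
tool_pos: [615.4, 176.5, 101.8]
eef_rot: [[0.988, -0.152, 0.004], [-0.152, -0.988, 0.001], [0.003, -0.001, -1.0]]
ft_force: [1.2, -0.5, 9.6]
grip_width: 0.205
grasp_force: 36.6
[615.39 176.46 101.73] [ 0.17 -0.78  9.42] [-0.15 -0.3   0.  ]
[615.38 176.48 101.75] [ 1.33 -0.14 10.09] [-0.19 -0.25 -0.01]
[615.43 176.47 101.75] [ 1.95 -1.14  9.94] [-0.17 -0.32  0.  ]
[615.41 176.47 101.76] [ 1.08 -0.62  9.47] [-0.21 -0.3   0.05]
```

```bash
python3 -m inch '[0,0,-0.6,0,0,0,10,0,0,-1.2,0,0,0,10,0,0,-1.2,0,0,0,10,0,0,-1.2,0,0,0,24,0,0,-1.2,0,0,0,30,0,0,-1.2,0,0,0,40,0,0,-1.2,0,0,0,45,0,0,-1.2,0,0,0,45]' 20
python3 -m inch '[0,0,0,0,0,0,45,0,0,0,0,0,0,45,0,0,-10,0,0,0,45,0,0,-35,0,0,0,45,0,0,-70,0,0,0,45,0,0,-100,0,0,0,45,0,0,-100,0,0,0,45,0,0,-100,0,0,0,45]'
python3 - <<'E'
from h import *
for i in range(10): ctrl.read_camera("scene")
im=ctrl.read_camera("scene")[:,:,::-1];w=ctrl.read_camera("wrist")[:,:,::-1]
a=cv2.resize(im[110:190,340:440],(480,400),interpolation=cv2.INTER_CUBIC);b=cv2.resize(w,None,fx=.5,fy=.5)
w2=cv2.resize(w[100:300,240:400],(320,400));cv2.imwrite("pics/s5.png",np.hstack([a,w2]))
print(ctrl.state()["t"],ctrl.state()["tool_pos"])
E
```

```text
t: 8.08
tool_pos: [613.9, 176.4, 99.6]
eef_rot: [[0.988, -0.152, -0.002], [-0.152, -0.988, -0.0], [-0.002, 0.001, -1.0]]
ft_force: [0.5, 0.1, 0.1]
grip_width: 0.528
grasp_force: 0.0
t: 8.75
tool_pos: [615.6, 176.6, 204.8]
eef_rot: [[0.988, -0.152, 0.007], [-0.152, -0.988, 0.002], [0.006, -0.002, -1.0]]
ft_force: [-0.2, 0.1, -0.5]
grip_width: 0.528
grasp_force: 0.0
9.35 [614.45 176.33 200.27]
```

View pics/s5.png

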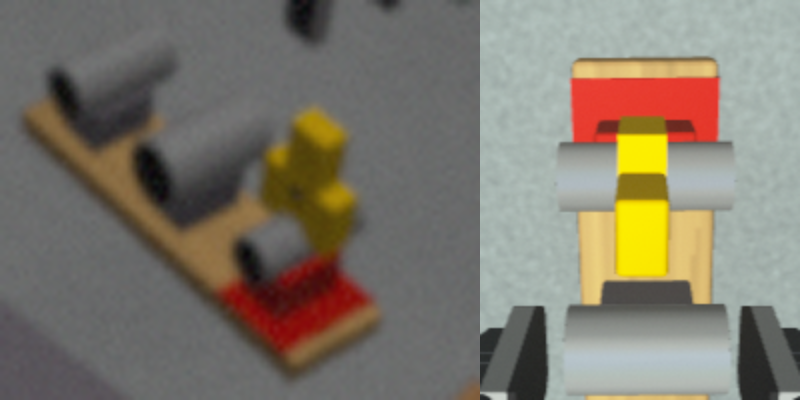

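The yellow leaf sits upright and square on the red tube (left panel px (315,180), right panel px (642,200)). The gripper is clear of it, so I'm handing in.

```bash
python3 -c "
from rig import ctrl
print(ctrl.hand_in())"
```

```text
the job is handed in; nothing more can be done
None
```

The tube in the red cradle has a 15 mm radius: the yellow leaf seated at the height expected for a fit, was pressed home with about 10 N, and was left upright on the tube; blue and orange were not tried, because the tube also measured about 15 mm by eye.

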